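# Hook the case out from under the riser shelf and lock it

### The arm

A 6-joint arm with a two-finger parallel gripper is mounted at the origin on the work surface. World frame = base frame: x ahead of the robot, y to its left, z up, the work surface at z = 0. Lengths are in m, angles in rad, forces in N, time in s.
With the tool pointing down it reaches from about 0.3 to 0.85 m from the base axis. Payload 4.2 kg.
Tool frame: the origin (TCP) lies at the very end of the fingers, on their centre line; the grasp point (between the pads) lies 19 mm behind it; x points along the fingers, y is the direction in which the jaws open and shut, and the axes are right-handed (so a half turn about x gives the same grasp; the last joint's range is limited). The gripper opens to 91 mm and grips with 3 to 60 N. Pads are 32 mm wide; open, the fingers measure 118 mm over their backs; the gripper's body (76 mm by 178 mm) begins 60 mm behind the grasp point.
Start: joints at [-1.152, 0.32, 1.565, -0, 1.257, -0.02], TCP at [0.244, -0.521, 0.214] pointing down, gripper open.
Joint ranges: [-3.11, 3.11], [-0.84, 2.01], [0.21, 2.61], [-1.34, 4.49], [0.05, 2.63], [-2.56, 2.56]. Speed limits (rad/s): [2.57, 2.57, 3.14, 3.14, 3.14, 3.14].

### API

Orientations are given as a unit quaternion [w, x, y, z].
In Python, from workcell import * gives the robot as it stands.
- The arm moves only by the shell command python3 -m pendant 'ROWS' [FORCE]. ROWS is a JSON object of lists of equal length, an entry for each row: "claw": the gripper command: -1 is shut, 1 is fully open, values between are in proportion; "slide": the shift along the tool's x, y, z in mm, a list of three; "angular": the turn, a rotation vector about the tool's x, y, z in rad, a list of three. A call has 1 to 20 rows; each row shifts and turns the commanded pose from where the row before left it, along the tool's axes as they then stand; what a row does not reach is not made up. A row lasts 1/12 s, in which the tool goes at most 41.7 mm and 7.16 degrees, less where a joint would pass 70% of its speed; a pose out of reach is approached as far as the arm can. A call with a gripper value outside its range is refused whole. The fingers move at their own pace and stop on an object; FORCE is the grip in N (left out, the last holds). Time passes only in rows, so rows that do not move let the fingers close. It gives the time, the measured TCP pose, the force and the opening at its end, in the units of the state.
- get_state(): the state, without advancing time (a new reading comes with each control period).
- read_camera(name): name is "scene" or "top" or "wrist"; returns a dict with "color" (420x560x3 uint8, red, green, blue), "fx", "fy", "cx", "cy" (pixels), "R" (3x3) and "t" (3): a world point X has camera coordinates R X + t. Camera axes: x right, y down, z forward; pixel columns grow to the right and rows downward; lengths in m; the calibration is good to about 2 mm. A picture is of the moment at which its call begins. There is no depth.
- job_done(): hands the job in, once; it reports no verdict.
The state is a dict: "time_s": time; "joints": joint angles; "joint_velocities": joint speeds; "effort": joint torques, N m; "tcp_pos": TCP position; "tool_rot": TCP orientation; "force": force on the tool from outside, world axes, zero at the start; "moment": the same for the moment, N m; "finger_gap": finger opening in m.
Only numpy, scipy, OpenCV 4.12 (cv2) and the standard library are available. Lean on these libraries where they do the work, as an engineer would, in place of code of your own. Each camera call takes 0.05 s, during which the arm holds its last target. There are 200 camera calls.

### The job

The steel case has been left unlocked at the back, under the wire riser shelf where no hand fits. Pick up the hook tool, catch the carrying handle on the case's lid and drag the whole case out from under the shelf without touching it with the gripper on the way; then lay the hook back down on the bench and press the shackle of the case's padlock down, firmly but not hard, until it clicks and stays locked. Keep the case upright and leave the parts bin, the meter and the jar where they are.

Things in the scene. Friction and masses are not known exactly. Their poses are not given: they have to be found in the camera images.
- riser: Fixed wire riser shelf. Origin on the bench under the middle of its open front edge; +x runs to its back, y along the edge. 270 mm deep, 410 wide; 16 mm posts at the corners (x 8 and 262, y +-200); deck 165 to 175 mm above the bench, small bins on it at x 190 to 267 (to 236 mm high). The case and the parts bin stand below it side by side; which side varies.
- case: Loose grey steel case, 0.7 to 1 kg, x +-60, y +-75, lid top at z 60 mm. Origin: centre of the box's underside; +x to its back. A 6 mm base plate juts out in front to x -85 and carries a brass padlock (18 x 40 mm, z 6 to 44) at x -73, y 0. A bow handle stands on the lid. It starts wholly under the deck, front to the open edge, turned up to 9 degrees; sliding it takes 3 to 7 N.
- case_bar (a point): Middle of the bow handle's bar on the case's lid: 8 mm round bar along the case's y, 90 mm long, at x -20, centre at z 86 mm of the case (22 mm free between lid and bar, open to front and back), on two legs at y +-45. Axes as the case.
- shackle_top (a point): Top of the padlock's shackle, 30 mm wide along the case's y, 6 mm bar; its legs go down into the padlock body. It stands 82 mm above the bench while open and 70 mm when locked (the lid is at 60 mm), 73 mm in front of the case's origin.
- shackle (a joint): How far the shackle is pressed into the padlock: 0 open, 0.012 m fully home on a hard stop. The resistance grows to about 12 N near 5 mm, then fades; at about 8 mm a hidden pawl snaps over and the shackle drops home and stays. Released earlier it springs open again. More than 35 N is too hard for it.
- hook: Loose hook tool, 0.25 kg, standing on its wooden handle, prong down. Handle 110 long (x +-55) x 24 wide x 40 mm high. Origin: centre of the handle's underside; +x along the rod to the prong. An 8 mm steel rod leaves the handle at z 30 and runs to x 235, where an 8 mm prong goes straight down to z 4. Centre of mass near x 25: grip the handle across its width near x 20.
- hook_tip (a point): Lower end of the hook tool's prong (x 235, y 0, z 4 of the hook tool).
- parts_bin: Bystander: loose open grey plastic bin with black and silver capacitors, 130 x 120 x 60 mm, beside the case under the deck. Origin: centre of its underside.
- meter: Bystander: loose black hand-held multimeter lying on the bench, 150 x 75 x 34 mm. Origin: centre of its underside.
- jar: Bystander: loose clear jar with a steel cap, 60 mm across, 80 mm high. Origin: centre of its underside.
Things that resemble listed ones, but are neither listed nor needed, are in the scene too. What is meant by the case is not pink, and is the smaller of those in its own colour.

How it is judged:
On the way, in this order (a step that is already met when the one before it is completed fails the run):
1. the hook's prong pulls on the back of the handle bar while the case is still under the shelf (contact force between hook and case above 0.4 N and x of case in the frame of riser above 0.03 m and x of hook_tip in the frame of case between -0.019 and 0.04 m and z of hook_tip in the frame of case below 0.086 m), for 0.06 s.
2. the case is out from under the shelf (its centre more than 55 mm in front of the shelf's front edge), still open (x of case in the frame of riser below -0.055 m and value of joint shackle below 0.005 m), for 0.1 s.
3. the hook tool is laid down on the bench, released (height (world z) of each of hook, hook_tip below 0.03 m and linear speed of hook below 0.03 m/s and contact force between the fingers and hook below 0.1 N), for 0.2 s.
4. the shackle has clicked home (value of joint shackle above 0.0105 m), for 0.2 s.
At the end, for the whole second after the job is handed in: the shackle is locked home (over 10.5 mm down), the case stands upright (within 0.08 rad) and at rest on the bench with its centre at least 55 mm in front of the shelf's front edge, and the hook tool lies at rest on the bench, origin and prong tip below 30 mm (value of joint shackle above 0.0105 m and x of case in the frame of riser below -0.055 m and height (world z) of case below 0.006 m and angle between case's own z axis and vertical below 0.08 rad and linear speed of each of case, hook below 0.02 m/s and height (world z) of each of hook, hook_tip below 0.03 m); the robot touches nothing.
It fails at once if the gripper or arm touches the case while it is still under the shelf (contact force between any of the fingers, the arm and case above 0.5 N and x of case in the frame of riser above -0.055 m).
It fails at once if the case is tipped by more than 0.35 rad (angle between case's own z axis and vertical above 0.35 rad).
It fails at once if the case or its padlock is pressed with more than 35 N (contact force between any of the fingers, hook and case above 35 N).
It fails at once if the parts bin, the meter or the jar is moved by more than 25 mm (distance of any of parts_bin, meter, jar from where it was at the start of the episode above 0.025 m).
It also fails if it takes over 64 s, if anything falls off the work surface, if the arm or the gripper's body presses on something with over 40 N, if the wrist force passes 120 N, or if a joint passes its speed limit or range.

## Working session

There is one attempt and no reset: what is moved stays moved. The work goes in short steps, Python scripts to look and compute and a shell command to move; the robot and the scene stay as the last step left them, time stands still between calls to the robot, and variables do not carry over. Pictures are saved under pics/ and viewed, about 8 in all and at most 12, crops included, and the job is handed in when it is done.

```bash
mkdir -p pics; ls; python3 - <<'E'
from workcell import *
import cv2,numpy as np
s=get_state();print(s)
for n in ["scene","top"]:
    d=read_camera(n);cv2.imwrite(f"pics/{n}0.png",d["color"][:,:,::-1]);print(n,d["fx"],d["fy"],d["cx"],d["cy"],d["R"],d["t"])
    np.savez(f"pics/{n}0.npz",**d)
a=cv2.imread("pics/scene0.png");b=cv2.imread("pics/top0.png")
E
```

```text
pics
{'time_s': 0.0, 'joints': array([-1.15200240e+00,  3.20281029e-01,  1.56567949e+00, -7.85979328e-06,
        1.25739697e+00, -1.99984884e-02]), 'joint_velocities': array([-1.00358405e-03, -4.48521039e-04, -1.87414690e-04,  7.83658225e-05,
       -6.73828965e-05, -1.73794438e-04]), 'effort': array([ 3.43945776e-04, -4.12458909e+01, -2.31972939e+01,  7.25466921e-02,
        4.58172010e-02, -1.67123826e-04]), 'tcp_pos': array([ 0.2440788 , -0.52006248,  0.21312635]), 'tool_rot': array([-0.15328466, -0.69003011, -0.15450682,  0.69028248]), 'force': array([ 0.67129318,  0.19644216, -0.07318389]), 'moment': array([-0.0231401 , -0.01245226,  0.02255598]), 'finger_gap': 0.09155918377870655}
scene 471.7706664250073 471.7706664250073 276.9772069584489 207.49222506004025 [[ 0.08892933  0.99600368  0.00826132]
 [ 0.80840941 -0.06732951 -0.58475718]
 [-0.58186407  0.0586806  -0.81116632]] [ 0.03810439 -0.34259667  1.63273002]
top 480.7760935804827 480.7760935804827 270.106808624211 209.80724267732086 [[-3.19691096e-03 -9.99994661e-01 -6.76029980e-04]
 [-9.95411543e-01  3.24690893e-03 -9.56311531e-02]
 [ 9.56328375e-02  3.67203764e-04 -9.95416609e-01]] [-0.0497754   0.52345017  1.45517908]
```

```bash
python3 - <<'E'
import cv2
for n in ["scene","top"]:
    cv2.imwrite(f"pics/{n}0b.png",cv2.resize(cv2.imread(f"pics/{n}0.png"),(800,600),interpolation=cv2.INTER_CUBIC))
E
```

```text
(no output)
```

View pics/scene0b.png

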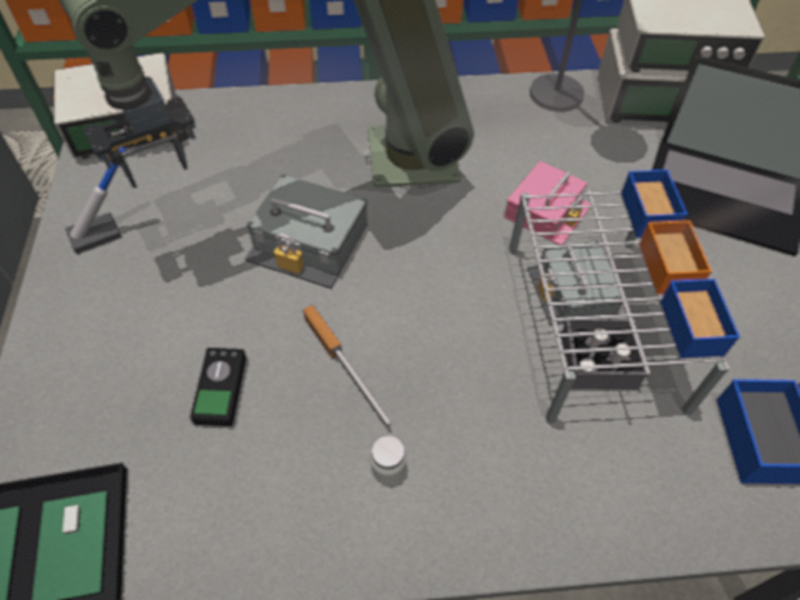

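View pics/top0b.png

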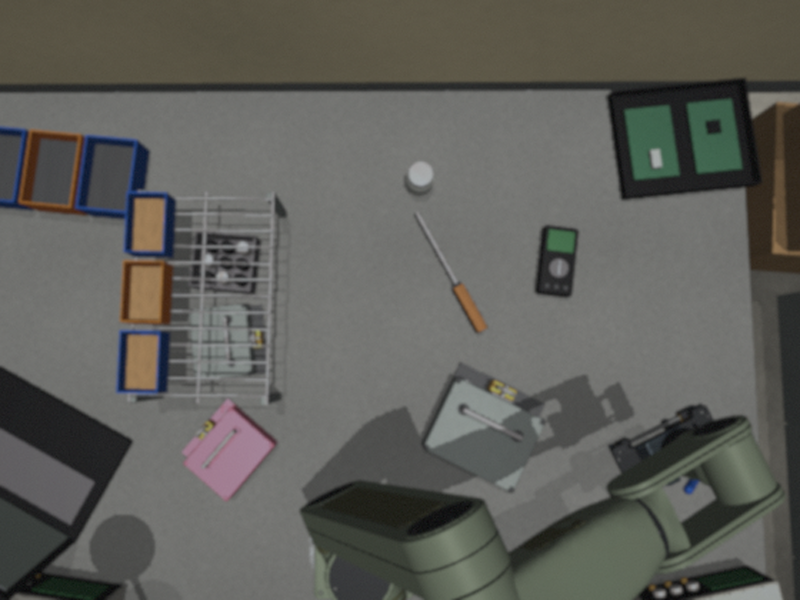

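The larger grey case (top, 485,430) and the pink one (230,450) are decoys. The grey case under the shelf (top 225,340; scene 580,275) is smaller than the other grey one and sits under the deck, so it fits. I'll confirm it in an enlarged crop.

```bash
cat > h.py <<'E'
import numpy as np,cv2
def ray(d,p):
    R=np.array(d["R"]);t=np.array(d["t"]);c=-R.T@t
    v=R.T@np.array([(p[0]-d["cx"])/d["fx"],(p[1]-d["cy"])/d["fy"],1.]);return c,v
def plane(d,p,z):
    c,v=ray(d,p);return (c+v*(z-c[2])/v[2])
def proj(d,X):
    q=np.array(d["R"])@np.array(X)+np.array(d["t"]);return np.array([d["cx"]+d["fx"]*q[0]/q[2],d["cy"]+d["fy"]*q[1]/q[2]])
def tri(d1,p1,d2,p2):
    c1,v1=ray(d1,p1);c2,v2=ray(d2,p2)
    A=np.stack([v1,-v2],1);s=np.linalg.lstsq(A,c2-c1,rcond=None)[0]
    a=c1+s[0]*v1;b=c2+s[1]*v2;return (a+b)/2,np.linalg.norm(a-b)
E
python3 - <<'E'
import cv2,numpy as np
from h import *
t=cv2.imread("pics/top0.png");s=cv2.imread("pics/scene0.png")
a=cv2.resize(t[130:290,80:200],None,fx=3.4,fy=3.4,interpolation=cv2.INTER_CUBIC)
b=cv2.resize(s[130:290,350:470],None,fx=3.3,fy=3.4,interpolation=cv2.INTER_CUBIC)
cv2.imwrite("pics/crop1.png",np.hstack([a,b[:a.shape[0],:391]]))
T=np.load("pics/top0.npz")
hsv=cv2.cvtColor(t,cv2.COLOR_BGR2HSV)
m=cv2.inRange(hsv,(5,120,60),(20,255,255))
n,l,st,ce=cv2.connectedComponentsWithStats(m)
for i in range(1,n):
    if st[i][4]>80: 
        pts=np.argwhere(l==i)[:,::-1].astype(np.float32)
        r=cv2.minAreaRect(pts);print(ce[i],st[i],r)
        if 280<ce[i][0]<360:
            for z in (.04,): print("box top",[plane(T,p,z).round(4) for p in cv2.boxPoints(r)],plane(T,ce[i],z))
for n_,p,z in [("tip",(417/1.4286,213/1.4286),.03),("jar",(420/1.4286,176/1.4286),.08),("meter",(558/1.4286,262/1.4286),.034),("postA",(279/1.4286,200/1.4286),.17),("postB",(268/1.4286,400/1.4286),.17)]:
    print(n_,plane(T,p,z).round(4))
E
```

```text
[ 31.87119438 119.1440281 ] [ 13  91  45  59 854] ((37.10655212402344, 119.82786560058594), (44.90572738647461, 55.04573059082031), 5.19442892074585)
[103.27162162 204.02567568] [ 84 183  37  44 740] ((102.18852996826172, 204.0737762451172), (34.39070510864258, 43.30207061767578), 2.935673236846924)
[328.34552846 215.24390244] [318 199  22  33 246] ((328.26416015625, 215.07550048828125), (34.57777404785156, 7.187514305114746), 60.945396423339844)
box top [array([ 0.5462, -0.1939,  0.04  ]), array([ 0.5569, -0.2132,  0.04  ]), array([ 0.4643, -0.2629,  0.04  ]), array([ 0.4538, -0.2436,  0.04  ])] [ 0.50464807 -0.22870253  0.04      ]
tip [ 0.712  -0.1197  0.03  ]
jar [ 0.7802 -0.1244  0.08  ]
meter [ 0.6028 -0.4223  0.034 ]
postA [0.7075 0.1585 0.17  ]
postB [0.317 0.175 0.17 ]
```

View pics/crop1.png

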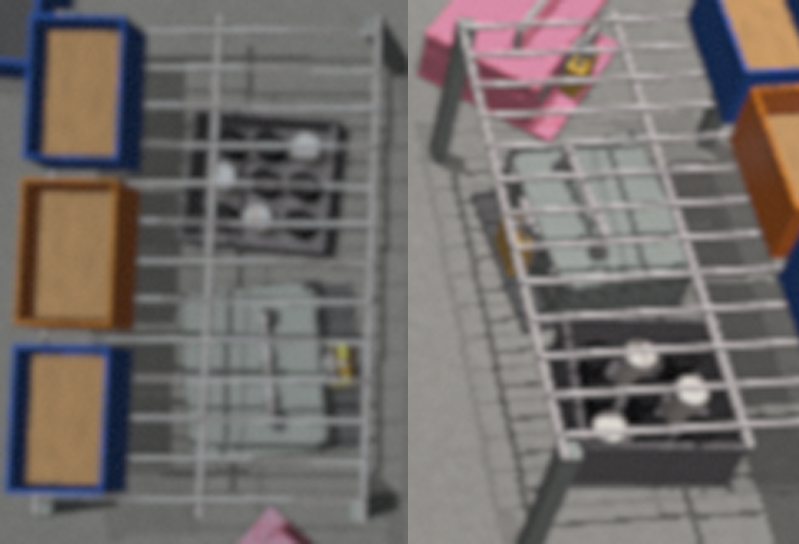

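```bash
cat >> h.py <<'E'
from scipy.spatial.transform import Rotation as Ro
def rot(s): q=s["tool_rot"];return Ro.from_quat([q[1],q[2],q[3],q[0]])
def go(s,P,yawy=None):
    "tool-axis slide (mm) to P; and turn making tool x down, tool y at yawy (deg)"
    r=rot(s);print("slide mm",(r.inv().apply(np.array(P)-s["tcp_pos"])*1000).round(1))
    y=r.apply([0,1,0]);print("yawy",np.degrees(np.arctan2(y[1],y[0])).round(2),"x axis",r.apply([1,0,0]).round(4))
    if yawy is not None:
        best=None
        for k in (0,180):
            a=np.radians(yawy+k);Y=np.array([np.cos(a),np.sin(a),0]);X=np.array([0,0,-1.])
            t=Ro.from_matrix(np.stack([X,Y,np.cross(X,Y)],1));v=(r.inv()*t).as_rotvec()
            print("turn",k,v.round(4),"rows",np.linalg.norm(v)/np.radians(7.16))
E
python3 - <<'E'
from workcell import *
from h import *
T=np.load("pics/top0.npz");S=np.load("pics/scene0.npz")
o=lambda x,y:(x/3.4+80,y/3.4+130)
oA,oB=plane(T,o(373,30),.175),plane(T,o(362,503),.175)
print("posts",oA.round(4),oB.round(4), np.linalg.norm(oA-oB))
u=(oB-oA)/np.linalg.norm(oA-oB) # riser y
x=np.array([-u[1],u[0],0]);x=np.cross(u,[0,0,1]);print("riser x",x)
O=(oA+oB)/2-.008*x;O[2]=0;print("O",O)
b1,b2=plane(T,o(268,313),.086),plane(T,o(278,430),.086)
m=(b1+b2)/2;d=(b2-b1)/np.linalg.norm(b2-b1);cx=np.cross(d,[0,0,1]);print("bar",b1,b2,m,np.linalg.norm(b2-b1),"case x",cx)
c=m+.02*cx;R=lambda p:[(p-O)@x,(p-O)@u]
print("case in riser",R(c),"bar",R(m), "lock",plane(T,o(343,363),.06), c-.073*cx)
print("tri bar", tri(T,o(272,371),S,(350+586/3.3-408/3.3,130+198/3.4)))
for p in [(460,365),(425,443),(512,490),(540,420),(503,388)]: print("decoy",plane(T,(p[0]/1.4286,p[1]/1.4286),.08).round(3))
go(get_state(),[.522,-.219,.12],28+90)
print(m, "hook dir deg",np.degrees(np.arctan2(x[1],x[0])),np.degrees(np.arctan2(cx[1],cx[0])))
E
```

```text
posts [0.7097 0.1734 0.175 ] [0.3229 0.1773 0.175 ] 0.3868620548027828
riser x [ 0.01002576  0.99994974 -0.        ]
O [0.51619188 0.1673592  0.        ]
bar [0.48225736 0.27633434 0.086     ] [0.38136104 0.26582038 0.086     ] [0.4318092  0.27107736 0.086     ] 0.1014426499930784 case x [-0.1036444   0.99461442  0.        ]
case in riser [np.float64(0.12273745807230216), np.float64(0.08769051975484678)] bar [np.float64(0.10286695179114032), np.float64(0.08541830054660386)] lock [0.43982338 0.21557402 0.06      ] [0.43730235 0.2183628  0.086     ]
tri bar (array([0.43352063, 0.27896073, 0.07446067]), np.float64(0.008778331808708795))
decoy [ 0.383 -0.203  0.08 ]
decoy [ 0.225 -0.13   0.08 ]
decoy [ 0.131 -0.305  0.08 ]
decoy [ 0.27  -0.365  0.08 ]
decoy [ 0.336 -0.291  0.08 ]
slide mm [  93.5 -154.4 -379.5]
yawy -64.86 x axis [-7.0e-04  1.5e-03 -1.0e+00]
turn 0 [3.0917e+00 2.5000e-03 1.0000e-04] rows 24.74024971651563
turn 180 [-0.0499 -0.0001  0.0016] rows 0.39962342631580255
[0.4318092  0.27107736 0.086     ] hook dir deg 89.4255565374657 95.94907039663013
```

The crop confirms it: grey case under the deck, brass padlock facing the open edge, bar from (268,313) to (278,430) in the left half. I'm moving above the hook now.

```bash
python3 -m pendant '{"claw":[1,1,1,1,1,1,1,1,1,1,1,1,1,1,1,1],"slide":[[0,-11,-27],[0,-11,-27],[0,-11,-27],[0,-11,-27],[0,-11,-27],[4,-11,-27],[4,-11,-27],[4,-11,-27],[4,-11,-27],[4,-11,-27],[4,-11,-27],[4,-11,-27],[4,-11,-27],[4,-11,-27],[0,0,0],[0,0,0]],"angular":[[-0.05,0,0],[0,0,0],[0,0,0],[0,0,0],[0,0,0],[0,0,0],[0,0,0],[0,0,0],[0,0,0],[0,0,0],[0,0,0],[0,0,0],[0,0,0],[0,0,0],[0,0,0],[0,0,0]]}' 40
python3 - <<'E'
from workcell import *
from h import *
s=get_state();print(s["time_s"],s["tcp_pos"],s["joints"]);go(s,[.522,-.219,.005],118)
d=read_camera("wrist");cv2.imwrite("pics/w1.png",d["color"][:,:,::-1]);np.savez("pics/w1.npz",**d)
hsv=cv2.cvtColor(d["color"],cv2.COLOR_RGB2HSV);m=cv2.inRange(hsv,(5,120,50),(20,255,255))
n,l,st,ce=cv2.connectedComponentsWithStats(m)
for i in range(1,n):
    if st[i][4]>300:
        r=cv2.minAreaRect(np.argwhere(l==i)[:,::-1].astype(np.float32));print(st[i],[plane(d,p,.04).round(4) for p in cv2.boxPoints(r)],plane(d,r[0],.04))
E
```

```text
time_s: 1.43
tcp_pos: [0.507, -0.2069, 0.1772]
tool_rot: [-0.172, -0.685, -0.172, 0.686]
force: [0.1, -0.1, -0.4]
finger_gap: 0.091
1.4333 [ 0.50703025 -0.20689246  0.17719981] [-4.08205002e-01  3.03878931e-01  1.68443089e+00 -3.94517781e-04
  1.15490170e+00  6.71122770e-01]
slide mm [172.2  17.9  -7.7]
yawy -61.83 x axis [-1.6e-03  3.0e-04 -1.0e+00]
turn 0 [-3.1387e+00 -1.6000e-03  2.0000e-03] rows 25.11616998897059
turn 180 [0.0029 0.0013 0.001 ] rows 0.0269844213468232
[ 287  152   23  102 2153] [array([ 0.549 , -0.1916,  0.04  ]), array([ 0.5593, -0.2108,  0.04  ]), array([ 0.4641, -0.2652,  0.04  ]), array([ 0.4528, -0.244 ,  0.04  ])] [ 0.50869873 -0.22658883  0.04      ]
[ 98 277  29  54 568] [array([ 0.2584, -0.0894,  0.04  ]), array([ 0.3323, -0.075 ,  0.04  ]), array([ 0.3408, -0.1011,  0.04  ]), array([ 0.2671, -0.1172,  0.04  ])] [ 0.30072771 -0.09542433  0.04      ]
[434 278  29  53 596] [array([ 0.5016, -0.4036,  0.04  ]), array([ 0.5188, -0.425 ,  0.04  ]), array([ 0.4669, -0.4778,  0.04  ]), array([ 0.4484, -0.4553,  0.04  ])] [ 0.48470594 -0.4396966   0.04      ]
[ 253  319  291   46 5195] [array([ 0.3017, -0.2771,  0.04  ]), array([ 0.3624, -0.2518,  0.04  ]), array([ 0.4938, -0.573 ,  0.04  ]), array([ 0.4385, -0.6165,  0.04  ])] [ 0.39891915 -0.42676892  0.04      ]
```

View pics/w1.png

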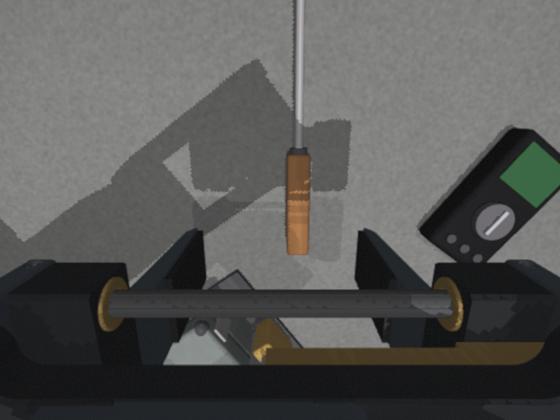

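The wrist view shows the wooden handle at (298,202) between the fingers, with the rod running up to (298,0). I'm descending and gripping at about hook x = 20 mm.

```bash
python3 -m pendant '{"claw":[1,1,1,1,1,1,1,1,1,1,-1,-1,-1,-1,-1,-1,-1,-1,-1],"slide":[[0,9,-5],[0,9,-5],[29,0,0],[29,0,0],[29,0,0],[29,0,0],[29,0,0],[26,0,0],[0,0,0],[0,0,0],[0,0,0],[0,0,0],[0,0,0],[0,0,0],[0,0,0],[0,0,0],[0,0,0],[0,0,0],[0,0,0]],"angular":[[-0.015,0,0],[0,0,0],[0,0,0],[0,0,0],[0,0,0],[0,0,0],[0,0,0],[0,0,0],[0,0,0],[0,0,0],[0,0,0],[0,0,0],[0,0,0],[0,0,0],[0,0,0],[0,0,0],[0,0,0],[0,0,0],[0,0,0]]}' 45
```

```text
time_s: 3.07
tcp_pos: [0.5242, -0.2191, 0.007]
tool_rot: [-0.176, -0.685, -0.176, 0.685]
force: [0.3, -0.1, 0.2]
finger_gap: 0.0343
```

```bash
python3 -m pendant '{"claw":[-1,-1,-1,-1,-1,-1,-1,-1,-1],"slide":[[0,0,0],[0,0,0],[0,0,0],[0,0,0],[-25,0,0],[-40,0,0],[-40,0,0],[0,0,0],[0,0,0]],"angular":[[0,0,0],[0,0,0],[0,0,0],[0,0,0],[0,0,0],[0,0,0],[0,0,0],[0,0,0],[0,0,0]]}' 45
python3 - <<'E'
from workcell import *
from h import *
s=get_state();print(s["finger_gap"],s["force"])
go(s,[.432,.03,.112],0)
E
```

```text
time_s: 3.82
tcp_pos: [0.5255, -0.2197, 0.1141]
tool_rot: [0.177, 0.686, 0.175, -0.683]
force: [-0.4, -0.2, -3.0]
finger_gap: 0.0237
0.02372407198265043 [-0.39258012 -0.23389092 -2.98338602]
slide mm [   1.1 -263.8  -38.7]
yawy -61.13 x axis [ 0.0047 -0.0023 -1.    ]
turn 0 [-1.067e+00 -5.000e-04 -5.500e-03] rows 8.538138105436172
turn 180 [ 2.0746e+00 -6.3000e-03  6.0000e-04] rows 16.601651526934624
```

```bash
python3 -m pendant '{"claw":[-1,-1,-1,-1,-1,-1,-1,-1,-1,-1,-1,-1,-1,-1,-1,-1],"slide":[[0,0,0],[0,0,0],[0,0,0],[0,0,0],[0,0,0],[0,0,0],[0,0,0],[0,0,0],[0,0,0],[0,0,0],[0,-24,-10],[0,-23,-25],[0,-23,-25],[0,-23,-25],[0,0,0],[0,0,0]],"angular":[[-0.107,0,0],[-0.107,0,0],[-0.107,0,0],[-0.107,0,0],[-0.107,0,0],[-0.107,0,0],[-0.107,0,0],[-0.107,0,0],[-0.107,0,0],[-0.104,0,0],[0,0,0],[0,0,0],[0,0,0],[0,0,0],[0,0,0],[0,0,0]]}' 45
python3 - <<'E'
from workcell import *
from h import *
s=get_state();print(s["finger_gap"],s["joints"])
go(s,[.432,.03,.112],0)
for n in ["scene","top"]:
    d=read_camera(n);np.savez(f"pics/{n}1.npz",**d);cv2.imwrite(f"pics/{n}1.png",d["color"][:,:,::-1])
    P=s["tcp_pos"]+rot(s).apply([0,0,-.215]);P[2]-=.003
    print(n,"exp tip",P,proj(d,P)) 
a=cv2.imread("pics/scene1.png");b=cv2.imread("pics/top1.png")
cv2.imwrite("pics/crop2.png",np.hstack([cv2.resize(a[110:290,270:450],(400,540),interpolation=cv2.INTER_CUBIC)[:, :400],cv2.resize(b[130:290,130:250],(400,540),interpolation=cv2.INTER_CUBIC)]))
E
```

```text
time_s: 5.15
tcp_pos: [0.4285, -0.1327, 0.1102]
tool_rot: [0.499, 0.499, 0.502, -0.5]
force: [1.1, -0.9, -2.4]
finger_gap: 0.0241
0.024116549448259698 [-3.25713474e-01  2.25322839e-01  1.99177664e+00 -2.63376624e-04
  9.29050010e-01 -3.27107155e-01]
slide mm [  -1.6    3.8 -162.7]
yawy 0.09 x axis [-0.0044  0.0013 -1.    ]
turn 0 [ 0.0016 -0.0013  0.0044] rows 0.0385580446524743
turn 180 [-3.14e+00 -6.90e-03 -2.00e-03] rows 25.127246874422912
scene exp tip [0.42816002 0.08234273 0.10750264] [334.65369633 183.97124069]
top exp tip [0.42816002 0.08234273 0.10750264] [223.88267725 240.00107277]
```

View pics/crop2.png

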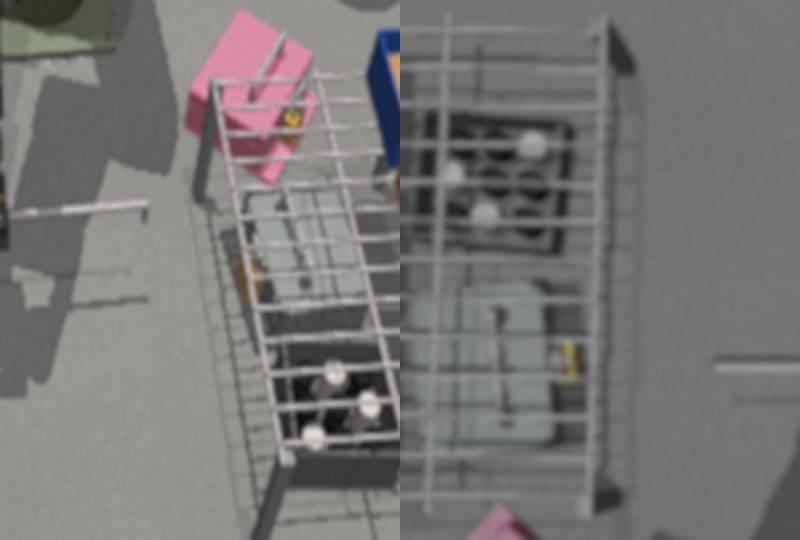

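The tip is where I expected: scene crop (144,220), top crop (715,365), in line with the bar's middle at (501,366). I'm reaching over the bar, then lowering.

```bash
python3 -m pendant '{"claw":[-1,-1,-1,-1,-1,-1,-1,-1,-1,-1,-1,-1,-1],"slide":[[0,2,-15],[0,2,-25],[0,0,-25],[0,0,-25],[0,0,-25],[0,0,-25],[0,0,-25],[0,0,-25],[0,0,-20],[0,0,-8],[0,0,0],[0,0,0],[0,0,0]],"angular":[[0,0,0],[0,0,0],[0,0,0],[0,0,0],[0,0,0],[0,0,0],[0,0,0],[0,0,0],[0,0,0],[0,0,0],[0,0,0],[0,0,0],[0,0,0]]}' 45
python3 - <<'E'
from workcell import *
from h import *
s=get_state();print(s["finger_gap"],s["force"]);go(s,[.432,.085,.078],0)
for n in ["scene","top"]:
    d=read_camera(n);cv2.imwrite(f"pics/{n}2.png",d["color"][:,:,::-1]);np.savez(f"pics/{n}2.npz",**d)
a=cv2.imread("pics/scene2.png");b=cv2.imread("pics/top2.png")
cv2.imwrite("pics/crop3.png",np.hstack([cv2.resize(a[150:240,360:450],(400,400),interpolation=cv2.INTER_CUBIC),cv2.resize(b[190:280,120:210],(400,400),interpolation=cv2.INTER_CUBIC)]))
E
```

```text
time_s: 6.33
tcp_pos: [0.4354, 0.0829, 0.1116]
tool_rot: [-0.5, -0.5, -0.5, 0.501]
force: [0.0, 0.6, -1.8]
finger_gap: 0.0238
0.023760452242250187 [ 0.04303412  0.57576731 -1.84856576]
slide mm [33.6 -3.4 -2.2]
yawy -0.05 x axis [-5.e-04 -8.e-04 -1.e+00]
turn 0 [-0.0008  0.0008  0.0005] rows 0.009841265003861038
turn 180 [ 3.1408e+00  8.0000e-04 -1.2000e-03] rows 25.13320550086344
```

View pics/crop3.png

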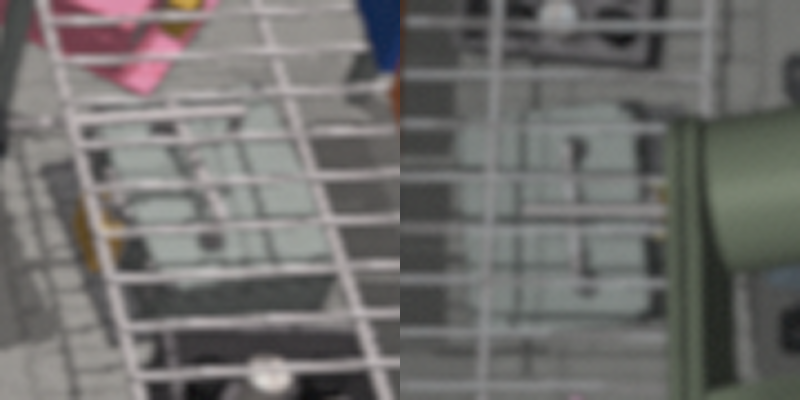

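The rod's end (top crop 527,210) is about 30 mm behind the bar (column 575) and central. I'm lowering.

```bash
python3 -m pendant '{"claw":[-1,-1,-1,-1,-1,-1],"slide":[[11,0,0],[11,0,0],[11,0,0],[0,0,0],[0,0,0],[0,0,0]],"angular":[[0,0,0],[0,0,0],[0,0,0],[0,0,0],[0,0,0],[0,0,0]]}' 45
python3 -m pendant '{"claw":[-1,-1,-1,-1,-1,-1,-1,-1,-1],"slide":[[0,0,5],[0,0,5],[0,0,5],[0,0,4],[0,0,4],[0,0,4],[0,0,4],[0,0,4],[0,0,0]],"angular":[[0,0,0],[0,0,0],[0,0,0],[0,0,0],[0,0,0],[0,0,0],[0,0,0],[0,0,0],[0,0,0]]}' 45
```

```text
time_s: 6.93
tcp_pos: [0.4357, 0.0835, 0.0795]
tool_rot: [0.5, 0.5, 0.5, -0.5]
force: [0.5, -0.3, -1.7]
finger_gap: 0.0237
time_s: 7.68
tcp_pos: [0.4354, 0.0488, 0.0792]
tool_rot: [0.5, 0.501, 0.5, -0.5]
force: [0.1, 2.4, -2.1]
finger_gap: 0.0238
```

```bash
python3 -m pendant '{"claw":[-1,-1,-1,-1,-1,-1,-1,-1,-1,-1],"slide":[[0,0,6],[0,0,7],[0,0,7],[0,0,7],[0,0,7],[0,0,7],[0,0,7],[0,0,7],[0,0,7],[0,0,7]],"angular":[[0,0,0],[0,0,0],[0,0,0],[0,0,0],[0,0,0],[0,0,0],[0,0,0],[0,0,0],[0,0,0],[0,0,0]]}' 45
python3 - <<'E'
from workcell import *
from h import *
s=get_state();print(s["force"],s["moment"])
for n in ["scene","top"]:
    d=read_camera(n);cv2.imwrite(f"pics/{n}3.png",d["color"][:,:,::-1]);np.savez(f"pics/{n}3.npz",**d)
a=cv2.imread("pics/scene3.png");b=cv2.imread("pics/top3.png")
cv2.imwrite("pics/crop4.png",np.hstack([cv2.resize(a[120:270,310:460],(400,400),interpolation=cv2.INTER_CUBIC),cv2.resize(b[150:300,120:270],(400,400),interpolation=cv2.INTER_CUBIC)]))
E
```

```text
time_s: 8.52
tcp_pos: [0.435, -0.0196, 0.0791]
tool_rot: [0.499, 0.501, 0.5, -0.5]
force: [-0.4, 5.9, -2.7]
finger_gap: 0.024
[-0.44411636  5.89239129 -2.66096615] [ 1.10430334 -0.10770474  0.00479163]
```

View pics/crop4.png

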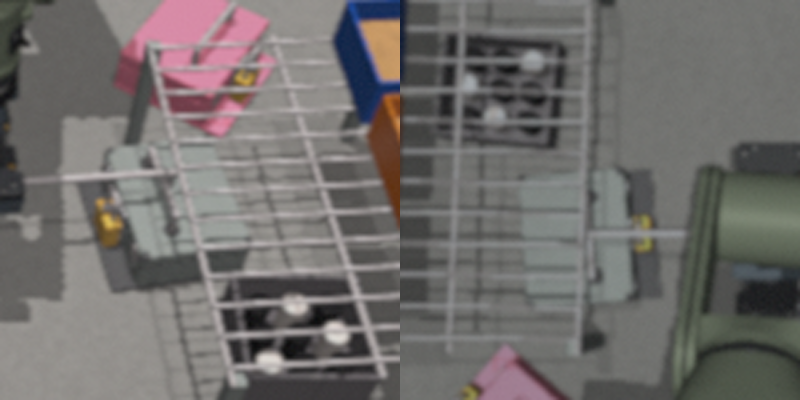

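The case is hooked and coming out straight, with the lid's front edge already past the shelf edge. I'll keep pulling.

```bash
python3 -m pendant '{"claw":[-1,-1,-1,-1,-1,-1,-1,-1,-1,-1,-1,-1,-1,-1,-1,-1,-1,-1,-1],"slide":[[0,0,7],[0,0,7],[0,0,7],[0,0,7],[0,0,7],[0,0,7],[0,0,7],[0,0,7],[0,0,7],[0,0,7],[0,0,7],[0,0,7],[0,0,7],[0,0,7],[0,0,7],[0,0,7],[0,0,7],[0,0,7],[0,0,6]],"angular":[[0,0,0],[0,0,0],[0,0,0],[0,0,0],[0,0,0],[0,0,0],[0,0,0],[0,0,0],[0,0,0],[0,0,0],[0,0,0],[0,0,0],[0,0,0],[0,0,0],[0,0,0],[0,0,0],[0,0,0],[0,0,0],[0,0,0]]}' 45
python3 - <<'E'
from workcell import *
from h import *
s=get_state();print(s["force"],s["moment"])
for n in ["scene","top"]:
    d=read_camera(n);cv2.imwrite(f"pics/{n}4.png",d["color"][:,:,::-1]);np.savez(f"pics/{n}4.npz",**d)
a=cv2.imread("pics/scene4.png");b=cv2.imread("pics/top4.png")
cv2.imwrite("pics/crop5.png",np.hstack([cv2.resize(a[120:270,260:410],(400,400),interpolation=cv2.INTER_CUBIC),cv2.resize(b[150:300,150:300],(400,400),interpolation=cv2.INTER_CUBIC)]))
E
```

```text
time_s: 10.2
tcp_pos: [0.4342, -0.1512, 0.0786]
tool_rot: [0.499, 0.5, 0.501, -0.5]
force: [-0.1, 6.9, -3.9]
finger_gap: 0.0238
[-0.14971385  6.93807244 -3.91126474] [ 0.96892047 -0.1004915  -0.03108015]
```

View pics/crop5.png

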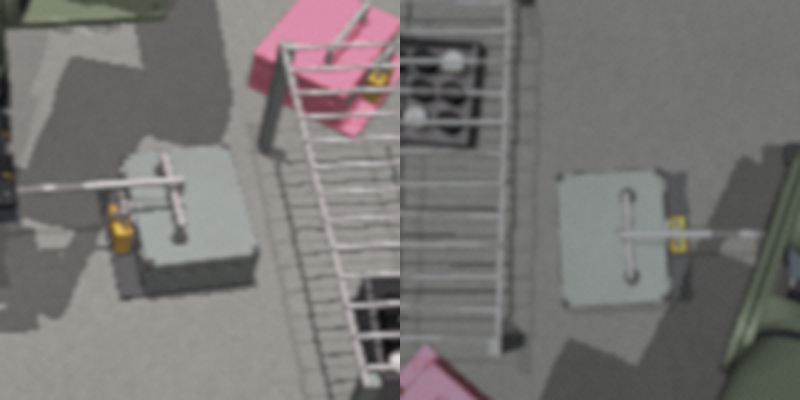

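The case is fully out: the lid spans columns 558–668 in the top crop, with the shelf edge at 505. I'm unhooking, lifting, and taking the hook back to its original spot.

```bash
python3 -m pendant '{"claw":[-1,-1,-1,-1,-1,-1,-1,-1,-1,-1,-1],"slide":[[0,0,-4],[0,0,-5],[0,0,0],[-12,0,0],[-20,0,0],[-20,0,0],[-10,25,15],[0,25,20],[0,25,20],[0,13,10],[0,0,0]],"angular":[[0,0,0],[0,0,0],[0,0,0],[0,0,0],[0,0,0],[0,0,0],[0,0,0],[0,0,0],[0,0,0],[0,0,0],[0,0,0]]}' 45
python3 -m pendant '{"claw":[-1,-1,-1,-1,-1,-1,-1,-1,-1,-1,-1,-1],"slide":[[0,0,0],[0,0,0],[0,0,0],[0,0,0],[0,0,0],[0,0,0],[0,0,0],[0,0,0],[0,0,0],[0,0,0],[0,0,0],[0,0,0]],"angular":[[0.1,0,0],[0.107,0,0],[0.107,0,0],[0.107,0,0],[0.107,0,0],[0.107,0,0],[0.107,0,0],[0.107,0,0],[0.107,0,0],[0.107,0,0],[0,0,0],[0,0,0]]}' 45
python3 - <<'E'
from workcell import *
from h import *
s=get_state();go(s,[.524,-.219,.008],-61.5)
d=read_camera("scene");cv2.imwrite("pics/scene5.png",d["color"][:,:,::-1])
E
```

```text
time_s: 11.22
tcp_pos: [0.5265, -0.2103, 0.141]
tool_rot: [0.501, 0.5, 0.498, -0.5]
force: [0.3, 0.0, -3.1]
finger_gap: 0.024
time_s: 12.22
tcp_pos: [0.5225, -0.2075, 0.1409]
tool_rot: [-0.179, -0.684, -0.179, 0.684]
force: [-0.3, 0.7, -2.4]
finger_gap: 0.0237
slide mm [132.9  10.8   4.2]
yawy -60.72 x axis [-8.e-04  1.e-04 -1.e+00]
turn 0 [0.0137 0.0007 0.0005] rows 0.10955167746120455
turn 180 [-3.1279e+00 -7.0000e-04  1.0000e-03] rows 25.03030144302913
```

```bash
python3 -m pendant '{"claw":[-1,-1,-1,-1,-1,-1,-1,-1,-1],"slide":[[25,5,2],[30,5,2],[30,0,0],[20,0,0],[12,0,0],[8,0,0],[4,0,0],[3,0,0],[0,0,0]],"angular":[[0,0,0],[0,0,0],[0,0,0],[0,0,0],[0,0,0],[0,0,0],[0,0,0],[0,0,0],[0,0,0]]}' 45
```

```text
time_s: 13.02
tcp_pos: [0.5248, -0.2188, 0.0092]
tool_rot: [0.178, 0.685, 0.178, -0.684]
force: [-0.6, 0.3, -2.4]
finger_gap: 0.0236
```

```bash
python3 -m pendant '{"claw":[-1,-1,0.5,0.5,0.5,0.5,0.5,0.5,0.5,0.5,0.5,0.5,0.5,0.5,0.5,0.5,0.5],"slide":[[1.5,0,0],[0,0,0],[0,0,0],[0,0,0],[0,0,0],[0,0,0],[0,0,0],[0,0,0],[0,0,0],[0,0,0],[-10,0,0],[-30,0,0],[-40,0,0],[-40,0,0],[-40,0,0],[0,0,0],[0,0,0]],"angular":[[0,0,0],[0,0,0],[0,0,0],[0,0,0],[0,0,0],[0,0,0],[0,0,0],[0,0,0],[0,0,0],[0,0,0],[0,0,0],[0,0,0],[0,0,0],[0,0,0],[0,0,0],[0,0,0],[0,0,0]]}' 45
python3 - <<'E'
from workcell import *
from h import *
s=get_state();print(s["finger_gap"],s["force"])
T=read_camera("top");S=read_camera("scene")
for n,d in (("T",T),("S",S)):
    cv2.imwrite(f"pics/{n}6.png",d["color"][:,:,::-1]);np.savez(f"pics/{n}6.npz",**d)
a=cv2.imread("pics/S6.png");b=cv2.imread("pics/T6.png")
# padlock estimate location crops, 8x
X=[.435,.003,.075];pa=proj(S,X);pb=proj(T,X);print(pa,pb)
f=lambda im,p,w,k:cv2.resize(im[int(p[1])-w:int(p[1])+w,int(p[0])-w:int(p[0])+w],(k,k),interpolation=cv2.INTER_CUBIC)
cv2.imwrite("pics/crop6.png",np.hstack([cv2.resize(a[110:310,190:390],(400,400)),f(b,pb,25,400)]))
hsv=cv2.cvtColor(b,cv2.COLOR_BGR2HSV);m=cv2.inRange(hsv,(18,110,60),(35,255,255))
n,l,st,ce=cv2.connectedComponentsWithStats(m)
for i in range(1,n):
    if st[i][4]>10: print(st[i],ce[i],plane(T,ce[i],.044).round(4))
E
```

```text
time_s: 14.43
tcp_pos: [0.526, -0.2195, 0.171]
tool_rot: [0.179, 0.686, 0.176, -0.682]
force: [-0.3, 0.9, -0.9]
finger_gap: 0.0682
0.06816876208179791 [-0.30950848  0.87210068 -0.93875075]
[305.73369847 194.97421558] [251.7778101  237.96282823]
[145 295   4   6  15] [146.26666667 297.06666667] [0.2608 0.3194 0.044 ]
[477 405   4   4  13] [478.38461538 406.23076923] [-0.0574 -0.6586  0.044 ]
[465 407   5   4  13] [467.15384615 408.30769231] [-0.0632 -0.6255  0.044 ]
[454 410   5   3  11] [456.09090909 410.81818182] [-0.0702 -0.5929  0.044 ]
```

View pics/crop6.png

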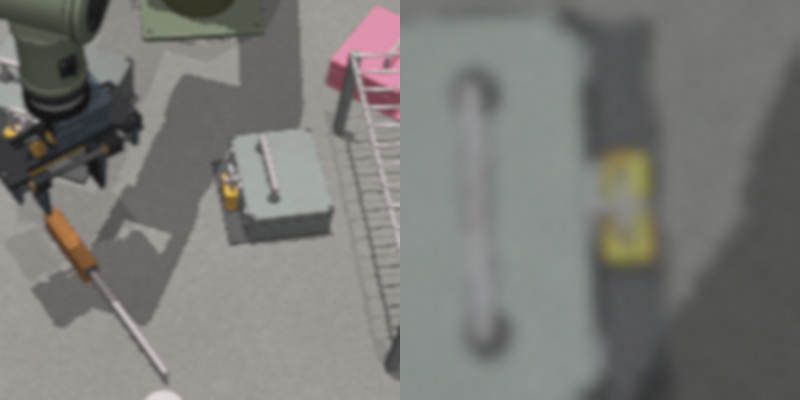

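The hook lies flat on the bench (scene crop 50,215 → 165,378). The case stands clear of the shelf, padlock centre at (628,207) in the top crop. I'm working out the shackle position now.

```bash
python3 - <<'E'
from workcell import *
from h import *
T=np.load("pics/T6.npz");S=np.load("pics/S6.npz")
o=lambda x,y:((x-400)/8+226-.5,y/8+212-.5)
b1,b2=plane(T,o(475,85),.088),plane(T,o(485,345),.088);m=(b1+b2)/2;d=(b2-b1)/np.linalg.norm(b2-b1);cx=np.cross(d,[0,0,1])
print("bar",m,cx,np.linalg.norm(b2-b1),"shackle by bar",m-.053*cx,"case",m+.02*cx)
L=plane(T,o(628,207),.044);print("lock",L)
# brass in the scene
print("scene proj of lock top",proj(S,[L[0],L[1],.044]),"seen approx",(190+229/2,110+188/2))
s=get_state();go(s,[L[0],L[1],.16],0);go(s,[L[0],L[1],.16],np.degrees(np.arctan2(d[1],d[0])))
E
```

```text
bar [0.43361412 0.05021143 0.088     ] [-0.04214908  0.99911133  0.        ] 0.0952451555686319 shackle by bar [ 0.43584802 -0.00274147  0.088     ] case [0.43277114 0.07019365 0.088     ]
lock [ 0.43791354 -0.00251851  0.044     ]
scene proj of lock top [303.30709597 202.5206707 ] seen approx (304.5, 204.0)
slide mm [   7.3 -230.5  -30. ]
yawy -60.91 x axis [-1.1e-03  4.0e-04 -1.0e+00]
turn 0 [-1.0631e+00  2.0000e-04  1.2000e-03] rows 8.506798767087782
turn 180 [ 2.0785e+00  1.4000e-03 -2.0000e-04] rows 16.632872635688386
slide mm [   7.3 -230.5  -30. ]
yawy -60.91 x axis [-1.1e-03  4.0e-04 -1.0e+00]
turn 0 [ 2.0364e+00  1.4000e-03 -2.0000e-04] rows 16.29548720779103
turn 180 [-1.1052e+00  2.0000e-04  1.2000e-03] rows 8.84418404939341
```

```bash
python3 -m pendant '{"claw":[-1,-1,-1,-1,-1,-1,-1,-1,-1,-1,-1,-1,-1,-1,-1,-1,-1,-1,-1],"slide":[[0,0,0],[0,0,0],[0,0,0],[0,0,0],[0,0,0],[0,0,0],[0,0,0],[0,0,0],[0,0,0],[0,-12,-27],[0,-11,-27],[0,-11,-27],[0,-11,-27],[0,-11,-27],[0,-11,-27],[0,-11,-27],[10,-11,-28],[0,0,0],[0,0,0]],"angular":[[-0.118,0,0],[-0.118,0,0],[-0.118,0,0],[-0.118,0,0],[-0.118,0,0],[-0.118,0,0],[-0.118,0,0],[-0.118,0,0],[-0.119,0,0],[0,0,0],[0,0,0],[0,0,0],[0,0,0],[0,0,0],[0,0,0],[0,0,0],[0,0,0],[0,0,0],[0,0,0]]}' 20
python3 - <<'E'
from workcell import *
from h import *
s=get_state();print(s["finger_gap"],s["force"]);go(s,[.437,-.0026,.09],0)
d=read_camera("wrist");cv2.imwrite("pics/w2.png",d["color"][:,:,::-1])
print(proj(d,[.437,-.0026,.082]),proj(d,s["tcp_pos"]))
E
```

```text
time_s: 16.12
tcp_pos: [0.4337, -0.0009, 0.1558]
tool_rot: [0.5, 0.498, 0.502, -0.5]
force: [0.6, 0.7, 0.2]
finger_gap: 0.0005
0.000479645482789109 [0.62032138 0.71110527 0.23769788]
slide mm [65.8  3.6  1.7]
yawy 0.16 x axis [-4.3e-03 -3.0e-04 -1.0e+00]
turn 0 [0.0029 0.0003 0.0043] rows 0.04161751782967585
turn 180 [-3.1387e+00 -6.8000e-03  4.0000e-04] rows 25.116639453378962
[284.61736124 217.483035  ] [280.43898855 254.91647497]
```

View pics/w2.png

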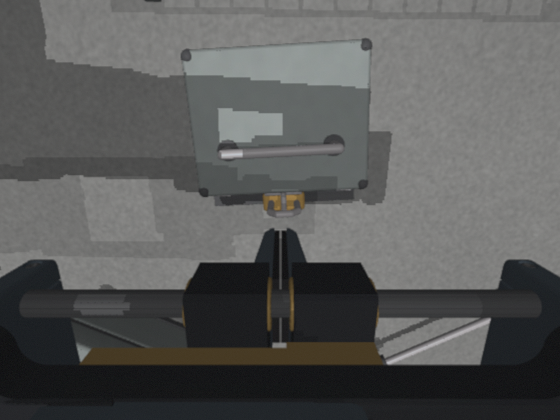

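The wrist view shows the padlock at (284,202) with the shackle loop around (284,213), in line with the closed fingers. I'm coming down to just above it, then pressing in small steps.

```bash
python3 -m pendant '{"claw":[-1,-1,-1,-1,-1,-1],"slide":[[20,3.5,1],[20,0,0],[15,0,0],[11,0,0],[0,0,0],[0,0,0]],"angular":[[0,0,0],[0,0,0],[0,0,0],[0,0,0],[0,0,0],[0,0,0]]}' 20
python3 -m pendant '{"claw":[-1,-1,-1,-1,-1],"slide":[[2,0,0],[2,0,0],[2,0,0],[2,0,0],[0,0,0]],"angular":[[0,0,0],[0,0,0],[0,0,0],[0,0,0],[0,0,0]]}' 20
```

```text
time_s: 16.67
tcp_pos: [0.4392, -0.0037, 0.0909]
tool_rot: [-0.499, -0.5, -0.5, 0.501]
force: [0.4, -0.3, 0.4]
finger_gap: 0.0005
time_s: 17.08
tcp_pos: [0.4389, -0.0028, 0.0834]
tool_rot: [0.5, 0.5, 0.5, -0.5]
force: [0.2, -0.7, 0.3]
finger_gap: 0.0006
```

```bash
python3 -m pendant '{"claw":[-1,-1,-1,-1],"slide":[[1.5,0,0],[1.5,0,0],[1,0,0],[0,0,0]],"angular":[[0,0,0],[0,0,0],[0,0,0],[0,0,0]]}' 20
python3 -m pendant '{"claw":[-1,-1,-1,-1],"slide":[[1,0,0],[1,0,0],[0,0,0],[0,0,0]],"angular":[[0,0,0],[0,0,0],[0,0,0],[0,0,0]]}' 20
python3 -m pendant '{"claw":[-1,-1,-1,-1],"slide":[[1,0,0],[1,0,0],[0,0,0],[0,0,0]],"angular":[[0,0,0],[0,0,0],[0,0,0],[0,0,0]]}' 20
```

```text
time_s: 17.42
tcp_pos: [0.4393, -0.0028, 0.08]
tool_rot: [0.5, 0.5, 0.5, -0.5]
force: [-0.9, -0.4, 7.0]
finger_gap: 0.0005
time_s: 17.75
tcp_pos: [0.4394, -0.0028, 0.0785]
tool_rot: [0.5, 0.5, 0.5, -0.5]
force: [-2.7, 0.0, 10.0]
finger_gap: 0.0009
time_s: 18.08
tcp_pos: [0.4394, -0.0028, 0.0767]
tool_rot: [0.5, 0.5, 0.5, -0.5]
force: [-3.4, 0.2, 10.4]
finger_gap: 0.0005
```

```bash
python3 -m pendant '{"claw":[-1,-1,-1,-1],"slide":[[1,0,0],[1,0,0],[0,0,0],[0,0,0]],"angular":[[0,0,0],[0,0,0],[0,0,0],[0,0,0]]}' 20
python3 -m pendant '{"claw":[-1,-1,-1,-1],"slide":[[1,0,0],[1,0,0],[0,0,0],[0,0,0]],"angular":[[0,0,0],[0,0,0],[0,0,0],[0,0,0]]}' 20
```

```text
time_s: 18.42
tcp_pos: [0.4392, -0.0028, 0.0735]
tool_rot: [0.5, 0.5, 0.5, -0.5]
force: [0.3, -0.0, 0.0]
finger_gap: 0.0005
time_s: 18.75
tcp_pos: [0.4389, -0.0028, 0.0711]
tool_rot: [-0.5, -0.5, -0.5, 0.5]
force: [-0.6, -0.2, 1.2]
finger_gap: 0.0004
```

```bash
python3 -m pendant '{"claw":[-1,-1,-1,-1],"slide":[[0.7,0,0],[0.7,0,0],[0,0,0],[0,0,0]],"angular":[[0,0,0],[0,0,0],[0,0,0],[0,0,0]]}' 20
python3 -m pendant '{"claw":[-1,-1,-1,-1,-1],"slide":[[-8,0,0],[-12,0,0],[0,0,0],[9,0,0],[6,0,0]],"angular":[[0,0,0],[0,0,0],[0,0,0],[0,0,0],[0,0,0]]}' 20
python3 -m pendant '{"claw":[-1,-1,-1],"slide":[[0,0,0],[0,0,0],[0,0,0]],"angular":[[0,0,0],[0,0,0],[0,0,0]]}' 20
```

```text
time_s: 19.08
tcp_pos: [0.4391, -0.0028, 0.07]
tool_rot: [0.5, 0.5, 0.5, -0.5]
force: [-0.2, -0.4, 1.0]
finger_gap: 0.0004
time_s: 19.5
tcp_pos: [0.4388, -0.0028, 0.0743]
tool_rot: [0.5, 0.5, 0.5, -0.5]
force: [-0.1, -0.7, -0.7]
finger_gap: 0.0006
time_s: 19.75
tcp_pos: [0.4387, -0.0028, 0.0745]
tool_rot: [-0.5, -0.5, -0.5, 0.5]
force: [-0.1, -0.8, 0.1]
finger_gap: 0.0008
```

Back at 74.5 mm after lifting off there is no contact force, so the shackle has stayed down. I'm retreating for a last look.

```bash
python3 -m pendant '{"claw":[-1,-1,-1,-1,-1,-1,-1,-1,-1,-1,-1],"slide":[[-25,0,0],[-35,0,0],[-35,0,0],[-35,0,0],[0,15,30],[0,15,35],[0,15,35],[0,15,35],[0,0,0],[0,0,0],[0,0,0]],"angular":[[0,0,0],[0,0,0],[0,0,0],[0,0,0],[0,0,0],[0,0,0],[0,0,0],[0,0,0],[0,0,0],[0,0,0],[0,0,0]]}' 20
python3 - <<'E'
from workcell import *
from h import *
T=read_camera("top");S=read_camera("scene")
a=S["color"][:,:,::-1];b=T["color"][:,:,::-1]
cv2.imwrite("pics/crop7.png",np.hstack([cv2.resize(a[110:350,120:400],(470,400)),cv2.resize(b[100:320,150:330],(327,400))]))
E
```

```text
time_s: 20.67
tcp_pos: [0.4985, -0.1375, 0.2046]
tool_rot: [0.499, 0.5, 0.5, -0.5]
force: [-0.1, -0.1, -0.2]
finger_gap: 0.0005
```

View pics/crop7.png

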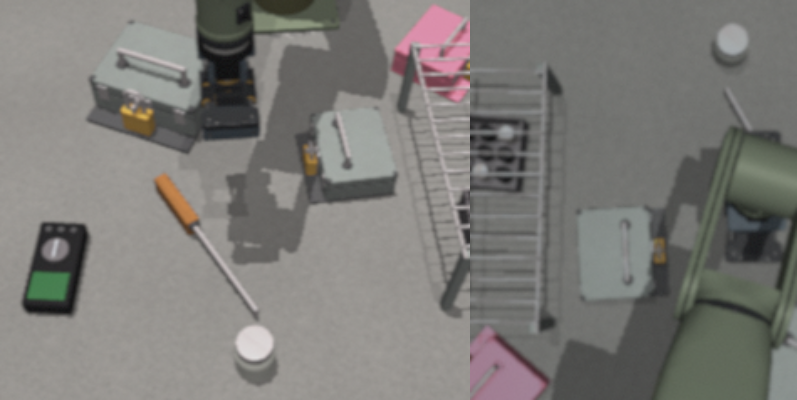

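The case stands upright in front of the shelf (scene crop 350,155) with its shackle down. The hook lies flat at (160,180)–(257,315), and the meter, jar and bin are undisturbed. I'm handing in.

```bash
python3 -c "
from workcell import *
print(job_done(), get_state()['time_s'])"
```

```text
the job is handed in; nothing more can be done
the job is handed in; nothing more can be done
```

The case is out from under the shelf and its padlock is locked. I handed the job in at about 21 s of the 64 s allowed; no verdict is reported.

- **Dragging:** I gripped the hook's handle, reached over the bow handle's bar, and pulled the case straight out with about 6–7 N. The case's centre ended about 95 mm in front of the shelf edge. The gripper did not touch the case on the way.
- **Hook:** I laid it back on the bench where it had been. The last picture shows it lying flat and clear of everything.
- **Padlock:** I pressed the shackle with closed fingers. The highest reading was about 10.4 N vertical, taken at the end of each short step. The force dropped to zero near 8.5 mm. With the fingers down at 70 mm there was only about 1 N. After lifting off and coming back to 74.5 mm there was no contact, so the shackle stayed down.
- **Last picture:** The case stands upright. The parts bin, meter and jar look unmoved, though I judged that by eye rather than measuring it.

One measurement disagreed: an early cross-view estimate of the bar's position was about 8 mm off from the top view in y and 12 mm in height. I used the top view, and the later pictures confirmed it. No other check failed.

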